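# Catch the boxed miniatures from the gravity chute and set them on the counting scale

### The arm

A 7-joint arm with a two-finger parallel gripper is mounted at the origin on the work surface. World frame = base frame: x ahead of the robot, y to its left, z up, the work surface at z = 0. Lengths are in m, angles in rad, forces in N, time in s.
With the tool pointing down it reaches from about 0.35 to 0.9 m from the base axis. Payload 7.2 kg.
Tool frame: the origin (TCP) lies at the very end of the fingers, on their centre line; the grasp point (between the pads) lies robot.grasp_offset behind it (robot.grasp_offset is the distance from the TCP to the grasp point, in m); z points along the fingers, y is the line along which they close (so a half turn about z gives the same grasp; the last joint's range is limited). The gripper opens to 88 mm and grips with 3 to 60 N. Pads are 20 mm wide; open, the fingers measure 115 mm over their backs; the gripper's body (75 mm by 178 mm) begins 61 mm behind the grasp point.
Start: joints at [1.21, 0.411, -0.013, 1.596, 0.006, 1.134, -0.082], TCP at [0.18, -0.598, 0.223] pointing down, gripper open.
Joint ranges: [-2.95, 2.95], [-0.29, 1.99], [-1.47, 1.44], [0.14, 2.54], [-1.03, 4.17], [0.13, 1.85], [-2.86, 2.86]. Speed limits (rad/s): [2.39, 2.39, 3.01, 3.01, 3.14, 3.14, 3.14].

### API

Orientations are given as a rotation vector (axis times angle).
In Python, from plant import robot, snapshot gives the robot as it stands.
- The arm moves only by the tool play_rows, never from a script. Its argument "moves" is a list of rows, each an object of numbers: "hand": the opening, from 0 (shut) to 1 (fully open); "x", "y", "z": the shift along the world's x, y, z in mm; "twist": the turn about the world's z in degrees. A call has 1 to 12 rows; each row shifts and turns the commanded pose from where the row before left it; what a row does not reach is not made up. A row lasts 1/12 s, in which the tool goes at most 41.7 mm and 7.16 degrees, less where a joint would pass 70% of its speed; a pose out of reach is approached as far as the arm can. A call with a gripper value outside its range is refused whole. The fingers move at their own pace and stop on an object; the grip force is fixed at half the most. Time passes only in rows, so rows that do not move let the fingers close. It gives the time, the measured TCP pose, the force, the opening and the grip force at its end, in the units of the state.
- robot.get_state(): the state, without advancing time (a new reading comes with each control period).
- snapshot(name): name is "side" or "top" or "wrist"; returns a dict with "color" (480x640x3 uint8, red, green, blue), "mtx" (3x3 intrinsics, pixels), "distortion" ([k1, k2, p1, p2, k3] as OpenCV has them; the pictures are not rectified), "R" (3x3) and "t" (3): a world point X has camera coordinates R X + t; the wrist camera has in their place "T_tool_cam" (4x4, takes a point from camera to tool coordinates, whose origin is the TCP and whose axes are the flange's). Camera axes: x right, y down, z forward; pixel columns grow to the right and rows downward; lengths in m; the calibration is good to about 2 mm. A picture is of the moment at which its call begins: read the wrist's pose just before it. There is no depth.
- robot.finish_job(): hands the job in; it is judged then, once.
The state is a dict: "t": time; "joint_pos": joint angles; "joint_velocities": joint speeds; "effort": joint torques, N m; "eef_pos": TCP position; "tool_rot": TCP orientation; "wrist_force": force on the tool from outside, world axes, zero at the start; "torque": the same for the moment, N m; "gripper_width": finger opening in m; "grasp_force": force on a finger pad.
Only numpy, scipy, OpenCV 4.12 (cv2) and the standard library are available. Lean on these libraries where they do the work, as an engineer would, in place of code of your own. Each camera call takes 0.05 s, during which the arm holds its last target. There are 200 camera calls.

### The job

Hold the grey hand bin up under the mouth of the gravity chute and push the paddle back with the end of the bin, so that the stop drops and all four boxed miniatures slide into the bin; none may fall on the bench. Then set the bin with its four boxes upright and centred on the steel platform of the counting scale and let go of it, without disturbing the other things on the bench.

Things in the scene. Friction and masses are not known exactly. Their poses are not given: they have to be found in the camera images.
- bin: Grey open-topped plastic hand bin, a box 180 long (its x) x 120 wide (y) x 80 mm high, walls and floor 4 mm (a thin collar stands 2 mm out round the rim, look only), about 170 g. Origin: centre of the box's underside, handle not counted; z up. The loop handle is at its -x end; the plain end wall, x = +90 mm, is the one to push the paddle with. Starts upright on the bench.
- handle (a point): Grasp point on the bin, from above, in the upright outer bar of the loop handle: (-133, 0, 50) mm in the bin's frame, turned as the bin. The loop is flat-sided, 16 mm thick along the bin's y (close the fingers along y), from x = -90 (box wall) to -147 mm, z = 16 to 76 mm, with a hole at x -90 to -129, z 30 to 60 mm.
- dispenser: Sheet-metal gravity chute on a stand, fixed. Origin on the bench; z up, x level and pointing up the chute: boxes slide out towards -x. Channel 52 mm wide inside, walls 45 mm high, open above, tilted 25 degrees, 270 mm long, top end 335 mm above the bench. Base plate (6 mm thick) and posts start 85 mm behind the lip (towards +x); the space under the mouth is free.
- lip (a point): Middle of the lower edge of the chute's floor, where the boxes fall off: (-160, 0, 180) mm in the dispenser's frame, turned as the dispenser. The boxes come off at up to about 0.9 m/s and land up to 100 mm in front of the lip (towards the dispenser's -x).
- paddle (a point): Middle of the front face of the paddle, a steel plate 64 mm wide hanging under the chute: at rest 34 mm behind the lip and 45 mm below it; the plate ends 90 mm below the lip. Push it level towards the dispenser's +x. To pass under the dropping stop and still meet the paddle, the bin's rim must be 30 to 75 mm below the lip; 45 mm is best (bin underside 55 mm above the bench).
- crank (a joint): Angle (rad) of paddle and stop, one piece pivoted under the chute 35 mm behind and 6 mm above the lip: 0 at rest, the stop standing 11 mm above the floor at the lip; level with the floor at 0.25, well below it from 0.38 to its end at 0.5. Spring returned; 0.42 takes a push of about 23 mm and 3 N at the paddle point. Keep it pushed about 2 s until all boxes are out.
- mini1: Boxed miniature 1 of 4, all alike: cream carton with a dark band, 32 x 44 x 28 mm, 20 g, origin in the middle of its 32 x 44 underside. They lie in a row on the chute, number 1 lowest, against the stop.
- mini2: Boxed miniature 2 of 4, all alike: cream carton with a dark band, 32 x 44 x 28 mm, 20 g, origin in the middle of its 32 x 44 underside. They lie in a row on the chute, number 2 in the row from the stop.
- mini3: Boxed miniature 3 of 4, all alike: cream carton with a dark band, 32 x 44 x 28 mm, 20 g, origin in the middle of its 32 x 44 underside. They lie in a row on the chute, number 3 in the row from the stop.
- mini4: Boxed miniature 4 of 4, all alike: cream carton with a dark band, 32 x 44 x 28 mm, 20 g, origin in the middle of its 32 x 44 underside. They lie in a row on the chute, number 4 in the row from the stop.
- scale: Bench counting scale, fixed, 290 (x) x 220 (y) mm; origin on the bench under its middle, z up, keypad and display at its -x end, lower than the platform (at most 55 mm high).
- pan (a point): Centre of the top of the scale's steel platform, 210 (x) x 220 (y) mm, at (40, 0, 70) mm in the scale's frame: its top is 70 mm above the bench. It does not sink.
- perfume_box: Bystander: upright dark perfume carton 45 x 75 x 120 mm, origin in the middle of its underside. Leave it alone.
- tape_roll: Bystander: orange tape roll lying flat, 100 mm across, 48 mm high, origin in the middle of its underside. Leave it alone.
- square_box: Bystander: white carton 60 x 60 x 75 mm, origin in the middle of its underside. Leave it alone.

How it is judged:
By the outcome, as a careful person would: the job done as asked, in the order asked, and still so for the second after the job is handed in, with the robot touching nothing.
It also fails if it takes over 58 s, if anything falls off the work surface, if the arm or the gripper's body presses on something with over 40 N, if the wrist force passes 120 N, or if a joint passes its speed limit or range.

## Working session

There is one attempt and no reset: what is moved stays moved. The work goes in short steps, Python scripts to look and compute and a tool call to move; the robot and the scene stay as the last step left them, time stands still between calls to the robot, and variables do not carry over. Pictures are saved under pics/ and viewed, at most 10 in all, crops included, and the job is handed in when it is done.

Besides the shell and the picture viewer there is one more tool, called by a JSON object that holds its "name" and its "arguments". play_rows: Moves the arm, as the interface text tells. Its arguments: {"type":"object","properties":{"moves":{"type":"array"}},"required":["moves"]}

```bash
mkdir -p pics; ls; python3 - <<'E'
from plant import robot, snapshot
import cv2,numpy as np
print(robot.get_state(), robot.grasp_offset)
for n in ("side","top"):
    s=snapshot(n); cv2.imwrite(f"pics/{n}1.png",s["color"][:,:,::-1]); print(n,np.round(s["mtx"],1).tolist(),s["distortion"],np.round(s["R"],3).tolist(),s["t"])
E
```

```text
pics
{'t': 0.0, 'joint_pos': array([ 1.20982615,  0.41190405, -0.01273504,  1.59701215,  0.00557552,
        1.1342848 , -0.08220785]), 'joint_velocities': array([ 1.41222157e-03, -4.04188135e-05, -7.76228725e-04,  7.83256671e-04,
       -1.98000735e-03,  2.12013233e-03,  1.98097462e-03]), 'effort': array([ 1.58649902e-03, -5.87950087e+01,  6.42397106e-01, -2.91079420e+01,
       -5.38264588e-02,  1.83837907e-02,  1.73762746e-04]), 'eef_pos': array([ 0.18021903, -0.59794284,  0.22181941]), 'tool_rot': array([-3.10646016e+00, -4.58059088e-01,  4.83921824e-04]), 'wrist_force': array([-0.04180411, -0.85128526, -0.29173403]), 'torque': array([-0.03046384,  0.01459803, -0.03467301]), 'grasp_force': 0.0, 'gripper_width': 0.08787112626145685} 0.0187
side [[483.5, 0.0, 313.4], [0.0, 483.5, 240.4], [0.0, 0.0, 1.0]] [-0.05099785  0.          0.          0.          0.        ] [[0.942, -0.334, 0.015], [-0.232, -0.685, -0.69], [0.241, 0.647, -0.723]] [-0.49166181  0.28020775  0.93142381]
top [[495.2, 0.0, 319.0], [0.0, 495.2, 236.5], [0.0, 0.0, 1.0]] [0.01536247 0.         0.         0.         0.        ] [[0.018, -1.0, -0.01], [-0.996, -0.017, -0.089], [0.089, 0.012, -0.996]] [0.09177607 0.57587957 1.21801037]
```

View pics/side1.png

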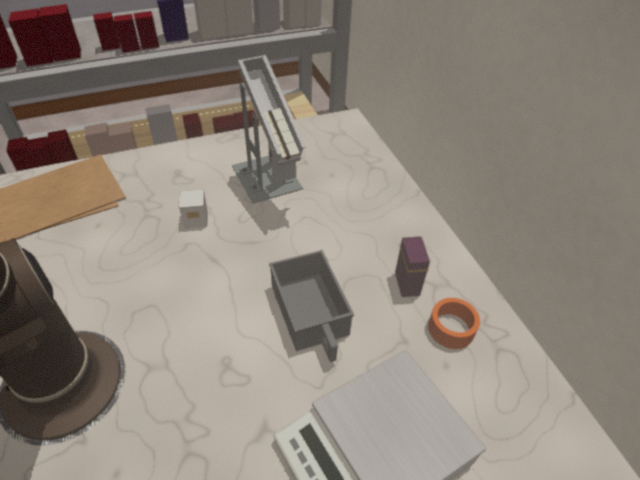

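View pics/top1.png

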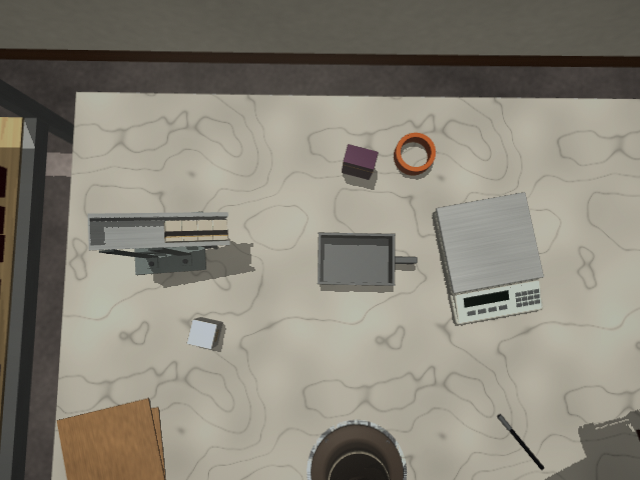

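The side and top views show the bin (top view: rim about 318–395, 233–291, handle tip at 417,261). The chute mouth is near (228,235), pointing right in the image, towards world −y. The scale is at about (490,255), the perfume box at (360,160), the tape at (415,153) and the white box at (204,333). Next I'll look at an enlarged composite to get accurate corners.

```bash
python3 - <<'E'
import cv2,numpy as np
t=cv2.imread("pics/top1.png");s=cv2.imread("pics/side1.png")
up=lambda a:cv2.resize(a,None,fx=4,fy=4,interpolation=cv2.INTER_CUBIC)
C=np.zeros((600,800,3),np.uint8)
for im,(x0,y0,x1,y1),(X,Y) in [(t,(140,203,255,263),(0,0)),(t,(310,225,425,297),(0,250)),(s,(230,105,310,210),(470,0))]:
    p=up(im[y0:y1,x0:x1]);
    for k in range(0,p.shape[1],40): cv2.line(p,(k,0),(k,6),(0,0,255),1)
    for k in range(0,p.shape[0],40): cv2.line(p,(0,k),(6,k),(0,0,255),1)
    C[Y:Y+p.shape[0],X:X+p.shape[1]]=p
cv2.imwrite("pics/comp1.png",C)
E
```

```text
(no output)
```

View pics/comp1.png

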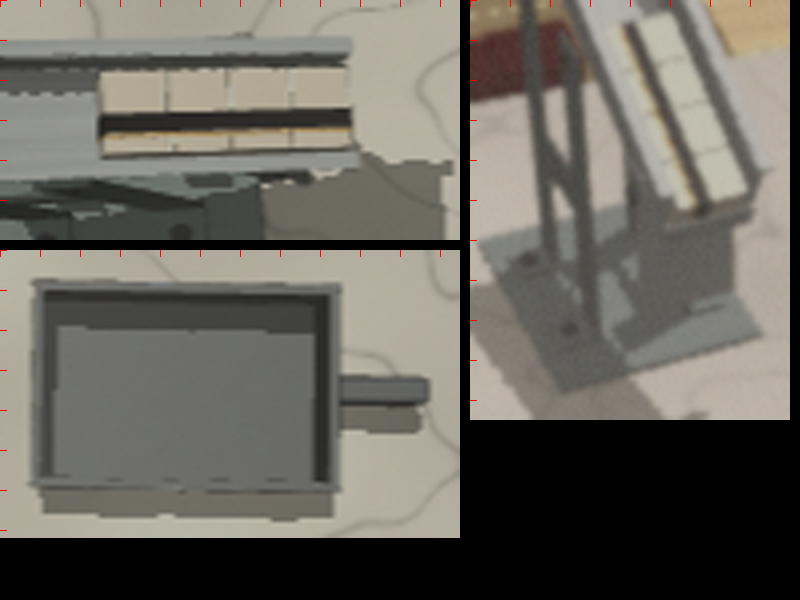

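The enlargement gives the bin rim corners, the handle end, the chute wall ends and the base plate corners. I'll fit the poses from these points.

```bash
cat > h.py <<'E'
import cv2,numpy as np
from scipy.optimize import least_squares
from plant import robot,snapshot
def proj(s,P):
    return cv2.projectPoints(np.asarray(P,float).reshape(-1,1,3),cv2.Rodrigues(s["R"])[0],s["t"],s["mtx"],s["distortion"])[0][:,0]
def ray(s,px,z):
    u=cv2.undistortPoints(np.array([[px]],float),s["mtx"],s["distortion"])[0,0]
    d=s["R"].T@np.array([u[0],u[1],1]);C=-s["R"].T@s["t"]
    return C+d*(z-C[2])/d[2]
def place(p,P):
    c,q=np.cos(p[2]),np.sin(p[2]);P=np.asarray(P,float)
    return np.c_[p[0]+c*P[:,0]-q*P[:,1],p[1]+q*P[:,0]+c*P[:,1],P[:,2]]
def fit(obs,p0,extra=None):
    # obs: list of (snap, model points fn(p), pixels)
    f=lambda p:np.concatenate([(proj(s,place(p,M(p)))-np.array(px)).ravel() for s,M,px in obs])
    r=least_squares(f,p0,loss='soft_l1'); return r.x,f(r.x).reshape(-1,2)
E
python3 - <<'E'
from h import *
np.set_printoptions(precision=4,suppress=True)
T=snapshot("top");S=snapshot("side")
pi=np.pi
print("camtop",-T["R"].T@T["t"])
b,r=fit([(T,lambda p:[[.092,.062,.08],[.092,-.062,.08],[-.092,-.062,.08],[-.092,.062,.08],[-.147,0,.076]],
 [(317.9,285.),(318.25,233),(395.2,233.5),(395.25,285.5),(417.2,260)])],[.45,-.05,pi/2]);print("bin",b,r)
print("handle",place(b,[[-.133,0,.05]]))
d,r=fit([(T,lambda p:[[-.179,-p[3],.221],[-.179,p[3],.221],[.0657,-p[3],.335],[.0657,p[3],.335]],
 [(228,212.5),(229.5,244.3),(88.5,213.5),(88.5,249.5)]),
 (S,lambda p:[[-.179,-p[3],.221],[-.179,p[3],.221],[-.075,-p[4],.006],[-.075,p[4],.006],[-.126,-.032,.09]],
 [(306.2,147),(280.5,157),(303,187.5),(253.7,202.5),(296.2,179.5)])],[.5,.5,pi/2,.03,.06]);print("disp",d,r)
print("lip",place(d,[[-.16,0,.18]]))
c,r=fit([(T,lambda p:[[.145,.11,.07],[.145,-.11,.07],[-.065,-.11,.07],[-.065,.11,.07]],[(434,208.5),(526,193),(543,276.5),(453,293)])],[.45,-.4,0]);print("scale",c,r,"pan",place(c,[[.04,0,.07]]))
for n,px,z in(("perf",(362,153),.12),("tape",(415,152),.048),("white",(204,333),.075)):print(n,ray(T,px,z))
E
```

```text
camtop [0.4636 0.0869 1.2654]
bin [0.5164 0.0105 1.5793] [[-0.1366 -0.1336]
 [-0.0035  0.0572]
 [-0.2944  0.1777]
 [-0.0983  0.1015]
 [ 0.6076 -0.2074]]
handle [[ 0.5175 -0.1225  0.05  ]]
disp [0.5547 0.4685 1.6624 0.0339 0.0727] [[ 0.335  -0.0239]
 [ 0.6843 -0.1415]
 [-0.5424  0.3014]
 [ 0.6326 -0.0967]
 [-0.0464  0.1061]
 [-1.8246 -2.7759]
 [ 0.2267  0.3007]
 [ 0.0023 -0.496 ]
 [ 0.5659 -0.9631]]
lip [[0.5694 0.3091 0.18  ]]
scale [ 0.5236 -0.3158  0.1953] [[ 1.1939 -0.5509]
 [-1.4638 -1.1229]
 [ 0.4458  0.8761]
 [-0.3751  0.6371]] pan [[ 0.5629 -0.308   0.07  ]]
perf [0.7648 0.0028 0.12  ]
tape [ 0.7882 -0.1347  0.048 ]
white [0.3352 0.3701 0.075 ]
```

{"name": "play_rows", "arguments": {"moves": [{"hand":1,"x":17,"y":24,"z":0,"twist":6},{"hand":1,"x":17,"y":24,"z":0,"twist":6},{"hand":1,"x":17,"y":24,"z":0,"twist":6},{"hand":1,"x":17,"y":24,"z":0,"twist":6},{"hand":1,"x":17,"y":24,"z":0,"twist":6},{"hand":1,"x":17,"y":24,"z":0,"twist":6},{"hand":1,"x":17,"y":24,"z":0,"twist":6},{"hand":1,"x":17,"y":24,"z":0,"twist":6},{"hand":1,"x":17,"y":24,"z":0,"twist":6},{"hand":1,"x":17,"y":24,"z":0,"twist":6},{"hand":1,"x":17,"y":24,"z":0,"twist":6},{"hand":1,"x":17,"y":24,"z":0,"twist":6}]}}

```text
t: 1.2
eef_pos: [0.3849, -0.3091, 0.2227]
tool_rot: [2.239, 2.203, -0.0]
wrist_force: [0.8, 0.0, 0.9]
gripper_width: 0.0878
grasp_force: 0.0
```

{"name": "play_rows", "arguments": {"moves": [{"hand":1,"x":17,"y":24,"z":0,"twist":1.5},{"hand":1,"x":17,"y":24,"z":0,"twist":0},{"hand":1,"x":17,"y":24,"z":0,"twist":0},{"hand":1,"x":17,"y":24,"z":0,"twist":0},{"hand":1,"x":17,"y":24,"z":0,"twist":0},{"hand":1,"x":17,"y":24,"z":0,"twist":0},{"hand":1,"x":17,"y":24,"z":0,"twist":0},{"hand":1,"x":14,"y":20,"z":0,"twist":0},{"hand":1,"x":0,"y":0,"z":0,"twist":0},{"hand":1,"x":0,"y":0,"z":0,"twist":0}]}}

```text
t: 2.03
eef_pos: [0.5178, -0.121, 0.2224]
tool_rot: [-2.212, -2.23, -0.0]
wrist_force: [-0.7, -0.9, 0.1]
gripper_width: 0.0876
grasp_force: 0.0
```

```bash
python3 - <<'E'
from h import *
s=robot.get_state();print(s["eef_pos"],s["tool_rot"],s["t"])
w=snapshot("wrist");im=w["color"][:,:,::-1].copy()
R=cv2.Rodrigues(s["tool_rot"])[0];X=w["T_tool_cam"];Rc=R@X[:3,:3];tc=R@X[:3,3]+s["eef_pos"]
cam=dict(w,R=Rc.T,t=-Rc.T@tc)
b=[.5164,.0105,1.5793]
for P in proj(cam,place(b,[[-.133,0,.076],[-.147,.008,.076],[-.147,-.008,.076],[-.09,.06,.08],[-.09,-.06,.08]])):
    print(P);cv2.circle(im,tuple(int(round(v)) for v in P),3,(0,0,255),1)
cv2.imwrite("pics/w1.png",im)
E
```

```text
[ 0.51776574 -0.12104249  0.22242885] [-2.21230208e+00 -2.22976088e+00 -2.97879029e-04] 2.0333
[321.27779887 224.04352364]
[312.3873714  239.16574949]
[330.18786446 239.16138422]
[250.34938562 175.91800989]
[392.11764433 175.89672452]
```

View pics/w1.png

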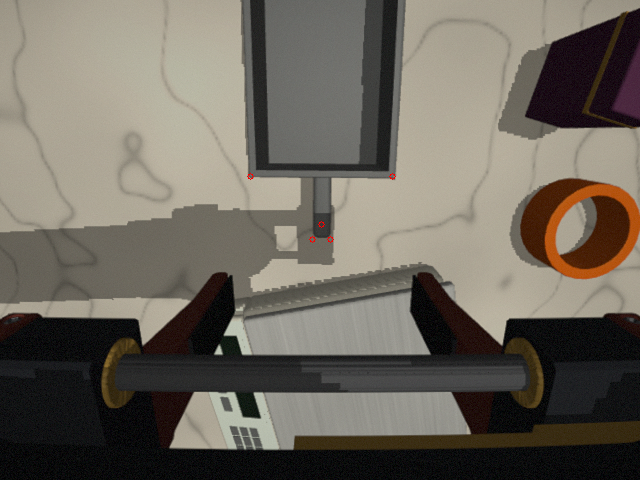

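The wrist view shows the handle end at (322,237), within 2 mm of the prediction at (321,239). I'll go down and grip.

{"name": "play_rows", "arguments": {"moves": [{"hand":1,"x":1,"y":-1,"z":-26,"twist":0},{"hand":1,"z":-26,"x":0,"y":0,"twist":0},{"hand":1,"z":-26,"x":0,"y":0,"twist":0},{"hand":1,"z":-26,"x":0,"y":0,"twist":0},{"hand":1,"z":-26,"x":0,"y":0,"twist":0},{"hand":1,"z":-26,"x":0,"y":0,"twist":0},{"hand":1,"z":-20,"x":0,"y":0,"twist":0},{"hand":1,"z":-15,"x":0,"y":0,"twist":0},{"hand":1,"z":0,"x":0,"y":0,"twist":0},{"hand":0.4,"z":0,"x":0,"y":0,"twist":0},{"hand":0,"z":0,"x":0,"y":0,"twist":0},{"hand":0,"z":0,"x":0,"y":0,"twist":0}]}}

```text
t: 3.08
eef_pos: [0.5191, -0.1241, 0.0329]
tool_rot: [2.216, 2.224, 0.001]
wrist_force: [-0.0, -0.7, -0.0]
gripper_width: 0.0713
grasp_force: 0.0
```

{"name": "play_rows", "arguments": {"moves": [{"hand":0,"z":0},{"hand":0,"z":0},{"hand":0,"z":0},{"hand":0,"z":0},{"hand":0,"z":0},{"hand":0,"z":0}]}}

```text
$.moves[0]: bad value
```

{"name": "play_rows", "arguments": {"moves": [{"hand":0,"x":0,"y":0,"z":0,"twist":0},{"hand":0,"x":0,"y":0,"z":0,"twist":0},{"hand":0,"x":0,"y":0,"z":0,"twist":0},{"hand":0,"x":0,"y":0,"z":0,"twist":0},{"hand":0,"x":0,"y":0,"z":0,"twist":0},{"hand":0,"x":0,"y":0,"z":0,"twist":0}]}}

```text
t: 3.58
eef_pos: [0.5184, -0.1234, 0.0317]
tool_rot: [2.216, 2.227, 0.0]
wrist_force: [0.1, -0.3, 0.3]
gripper_width: 0.0311
grasp_force: 0.0
```

{"name": "play_rows", "arguments": {"moves": [{"hand":0,"x":0,"y":0,"z":0,"twist":0},{"hand":0,"x":0,"y":0,"z":0,"twist":0},{"hand":0,"x":0,"y":0,"z":0,"twist":0},{"hand":0,"x":0,"y":0,"z":0,"twist":0},{"hand":0,"x":0,"y":0,"z":0,"twist":0},{"hand":0,"x":0,"y":0,"z":0,"twist":0}]}}

```text
t: 4.08
eef_pos: [0.5183, -0.1234, 0.0316]
tool_rot: [-2.216, -2.227, 0.0]
wrist_force: [-0.6, 0.2, -0.1]
gripper_width: 0.016
grasp_force: 30.0
```

Gripped, with a width of 16 mm and 30 N. Now I'll lift 55 mm and bring the bin in front of the mouth.

{"name": "play_rows", "arguments": {"moves": [{"hand":0,"x":0,"y":0,"z":10,"twist":0},{"hand":0,"x":0,"y":0,"z":15,"twist":0},{"hand":0,"x":0,"y":0,"z":15,"twist":0},{"hand":0,"x":6,"y":15,"z":15,"twist":0},{"hand":0,"x":10,"y":25,"z":0,"twist":1},{"hand":0,"x":12,"y":30,"z":0,"twist":1},{"hand":0,"x":12,"y":30,"z":0,"twist":1},{"hand":0,"x":12,"y":30,"z":0,"twist":1},{"hand":0,"x":10,"y":25,"z":0,"twist":0.8},{"hand":0,"x":8,"y":20,"z":0,"twist":0},{"hand":0,"x":4,"y":12,"z":0,"twist":0},{"hand":0,"x":0,"y":0,"z":0,"twist":0}]}}

```text
t: 5.08
eef_pos: [0.5927, 0.0671, 0.0872]
tool_rot: [-2.116, -2.321, -0.003]
wrist_force: [-1.1, 0.4, -1.3]
gripper_width: 0.0156
grasp_force: 30.0
```

```bash
cat > look.py <<'E'
from h import *
import sys
# composite: top crop x4 and side crop x4
def comp(name,tc,sc):
    T=snapshot("top");S=snapshot("side");C=np.zeros((600,800,3),np.uint8);X=0
    for s,(x0,y0,x1,y1),f in((T,tc,3),(S,sc,3)):
        p=cv2.resize(s["color"][y0:y1,x0:x1,::-1],None,fx=f,fy=f,interpolation=cv2.INTER_CUBIC)
        h,w=p.shape[:2]
        for k in range(0,w,30): cv2.line(p,(k,0),(k,5),(0,0,255),1)
        for k in range(0,h,30): cv2.line(p,(0,k),(5,k),(0,0,255),1)
        C[:h,X:X+w]=p;X+=w+5
    cv2.imwrite(f"pics/{name}.png",C);return T,S
E
python3 - <<'E'
from look import *
np.set_printoptions(precision=4,suppress=True)
s=robot.get_state();print(s["eef_pos"],s["tool_rot"],s["wrist_force"])
comp("a1",(180,190,345,310),(225,100,325,290))
E
```

```text
[0.5927 0.0671 0.0872] [-2.1158 -2.3212 -0.0029] [-1.1085  0.3826 -1.3302]
```

View pics/a1.png

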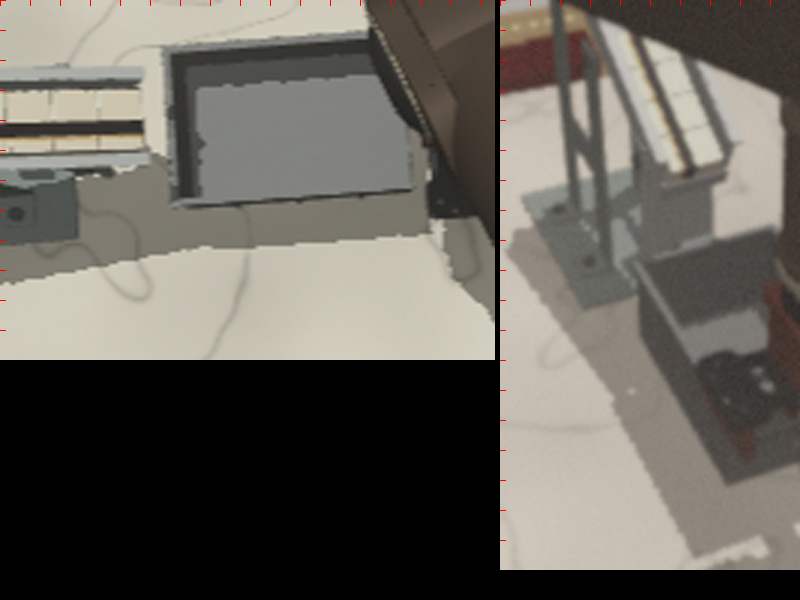

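The picture shows the bin squared up in front of the chute. Its front collar corners are at top-view pixels (234.3,206) and (237.3,258.3). Next I'll convert those to the dispenser's frame.

```bash
python3 - <<'E'
from h import *
np.set_printoptions(precision=4,suppress=True)
T=snapshot("top")
a=ray(T,(234.3,206.0),.135);b=ray(T,(237.3,258.3),.135);m=(a+b)/2;v=a-b
yaw=np.degrees(np.arctan2(v[1],v[0]))+90
d=[.5547,.4685,1.6624];u=np.array([np.cos(d[2]),np.sin(d[2])]);n=np.array([-u[1],u[0]])
q=m[:2]-np.array(d[:2]);print("front",a,b,m,"width",np.linalg.norm(v),"yaw",yaw,"disp x,y",q@u,q@n)
s=robot.get_state();e=s["eef_pos"];q2=e[:2]-np.array(d[:2])
print("tcp",e,"disp",q2@u,q2@n,"expected collar front x",q2@u+.134+.092, s["tool_rot"])
E
```

```text
front [0.6318 0.297  0.135 ] [0.5113 0.2862 0.135 ] [0.5716 0.2916 0.135 ] width 0.12101013309559995 yaw 95.13163271107315 disp x,y -0.17766827627501613 -0.0006138550557257121
tcp [0.5919 0.0617 0.0866] disp -0.40854411355331594 0.000189892814206543 expected collar front x -0.18254411355331593 [ 2.1222  2.316  -0.0025]
```

{"name": "play_rows", "arguments": {"moves": [{"hand":0,"x":-1,"y":9,"z":0,"twist":0},{"hand":0,"x":-1,"y":12,"z":0,"twist":0},{"hand":0,"x":-1,"y":12,"z":0,"twist":0},{"hand":0,"x":-1,"y":12,"z":0,"twist":0},{"hand":0,"x":-1,"y":7,"z":0,"twist":0},{"hand":0,"x":0,"y":0,"z":0,"twist":0},{"hand":0,"x":0,"y":0,"z":0,"twist":0},{"hand":0,"x":0,"y":0,"z":0,"twist":0}]}}

```text
t: 5.9
eef_pos: [0.5874, 0.1152, 0.0866]
tool_rot: [2.121, 2.317, -0.001]
wrist_force: [-0.3, -0.1, -0.6]
gripper_width: 0.0161
grasp_force: 30.0
```

{"name": "play_rows", "arguments": {"moves": [{"hand":0,"x":-0.5,"y":5,"z":0,"twist":0},{"hand":0,"x":-0.7,"y":8,"z":0,"twist":0},{"hand":0,"x":-0.7,"y":8,"z":0,"twist":0},{"hand":0,"x":-0.7,"y":8,"z":0,"twist":0},{"hand":0,"x":0,"y":0,"z":0,"twist":0},{"hand":0,"x":0,"y":0,"z":0,"twist":0},{"hand":0,"x":0,"y":0,"z":0,"twist":0},{"hand":0,"x":0,"y":0,"z":0,"twist":0}]}}

```text
t: 6.57
eef_pos: [0.5845, 0.1439, 0.0863]
tool_rot: [-2.121, -2.317, 0.002]
wrist_force: [1.4, -3.0, -4.8]
gripper_width: 0.016
grasp_force: 30.0
```

```bash
python3 - <<'E'
from look import *
np.set_printoptions(precision=4,suppress=True)
comp("a2",(180,190,345,310),(225,100,325,290))
s=robot.get_state();print(s["eef_pos"],s["tool_rot"],s["wrist_force"],s["torque"])
E
```

```text
[0.5846 0.144  0.0864] [-2.1213 -2.3172  0.0013] [ 0.0072 -2.1125 -3.8123] [-0.9636 -0.162   0.0719]
```

View pics/a2.png

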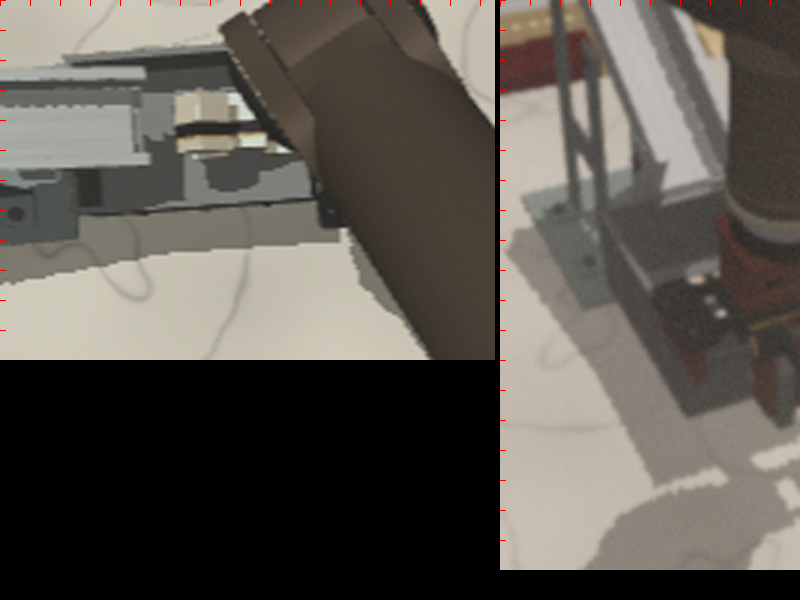

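The channel is empty and the boxes are in the bin, around top-view crop (200,125). The spring load is about 3 N. I'll hold for a second, then back off slowly along −x of the dispenser.

{"name": "play_rows", "arguments": {"moves": [{"hand":0,"x":0,"y":0,"z":0,"twist":0},{"hand":0,"x":0,"y":0,"z":0,"twist":0},{"hand":0,"x":0,"y":0,"z":0,"twist":0},{"hand":0,"x":0,"y":0,"z":0,"twist":0},{"hand":0,"x":0,"y":0,"z":0,"twist":0},{"hand":0,"x":0,"y":0,"z":0,"twist":0},{"hand":0,"x":0,"y":0,"z":0,"twist":0},{"hand":0,"x":0,"y":0,"z":0,"twist":0},{"hand":0,"x":0,"y":0,"z":0,"twist":0},{"hand":0,"x":0,"y":0,"z":0,"twist":0},{"hand":0,"x":0,"y":0,"z":0,"twist":0},{"hand":0,"x":0,"y":0,"z":0,"twist":0}]}}

```text
t: 7.67
eef_pos: [0.5848, 0.1446, 0.0867]
tool_rot: [2.121, 2.318, 0.0]
wrist_force: [-0.2, -1.8, -5.1]
gripper_width: 0.0162
grasp_force: 30.0
```

{"name": "play_rows", "arguments": {"moves": [{"hand":0,"x":0.5,"y":-5,"z":0,"twist":0},{"hand":0,"x":1,"y":-8,"z":0,"twist":0},{"hand":0,"x":1,"y":-10,"z":0,"twist":0},{"hand":0,"x":1,"y":-12,"z":0,"twist":0},{"hand":0,"x":1,"y":-14,"z":0,"twist":0},{"hand":0,"x":1,"y":-16,"z":0,"twist":0},{"hand":0,"x":1,"y":-16,"z":0,"twist":0},{"hand":0,"x":1,"y":-16,"z":2,"twist":0},{"hand":0,"x":0,"y":-18,"z":5,"twist":0},{"hand":0,"x":0,"y":-18,"z":8,"twist":0},{"hand":0,"x":0,"y":-20,"z":10,"twist":0},{"hand":0,"x":0,"y":-20,"z":10,"twist":0}]}}

```text
t: 8.67
eef_pos: [0.5921, -0.0305, 0.1221]
tool_rot: [-2.122, -2.317, -0.001]
wrist_force: [0.0, 0.5, -0.9]
gripper_width: 0.0158
grasp_force: 30.0
```

{"name": "play_rows", "arguments": {"moves": [{"hand":0,"x":0,"y":-20,"z":10,"twist":0.5},{"hand":0,"x":0,"y":-20,"z":10,"twist":0.5},{"hand":0,"x":0,"y":-20,"z":10,"twist":0.5},{"hand":0,"x":0,"y":-20,"z":0,"twist":0.5},{"hand":0,"x":0,"y":-20,"z":0,"twist":0.5},{"hand":0,"x":0,"y":-20,"z":0,"twist":0.5},{"hand":0,"x":0,"y":-20,"z":0,"twist":0.5},{"hand":0,"x":0,"y":-20,"z":0,"twist":0.5},{"hand":0,"x":0,"y":-20,"z":0,"twist":0.5},{"hand":0,"x":0,"y":-20,"z":0,"twist":0.5},{"hand":0,"x":-1,"y":-20,"z":0,"twist":0.5},{"hand":0,"x":-1,"y":-20,"z":0,"twist":0.5}]}}

```text
t: 9.67
eef_pos: [0.5898, -0.2708, 0.1518]
tool_rot: [1.997, 2.424, 0.001]
wrist_force: [-1.2, 1.0, -2.6]
gripper_width: 0.016
grasp_force: 30.0
```

{"name": "play_rows", "arguments": {"moves": [{"hand":0,"x":-1,"y":-20,"z":0,"twist":0},{"hand":0,"x":0,"y":-20,"z":0,"twist":0},{"hand":0,"x":0,"y":-20,"z":0,"twist":0},{"hand":0,"x":0,"y":-20,"z":0,"twist":0},{"hand":0,"x":0,"y":-20,"z":0,"twist":0},{"hand":0,"x":0,"y":-20,"z":0,"twist":0},{"hand":0,"x":0,"y":-20,"z":0,"twist":0},{"hand":0,"x":0,"y":-15,"z":0,"twist":0},{"hand":0,"x":0,"y":-10,"z":0,"twist":0},{"hand":0,"x":0,"y":0,"z":0,"twist":0},{"hand":0,"x":0,"y":0,"z":0,"twist":0},{"hand":0,"x":0,"y":0,"z":0,"twist":0}]}}

```text
t: 10.67
eef_pos: [0.5896, -0.4321, 0.1517]
tool_rot: [-1.995, -2.426, -0.002]
wrist_force: [-0.6, -0.2, -2.1]
gripper_width: 0.0157
grasp_force: 30.0
```

```bash
python3 - <<'E'
from look import *
np.set_printoptions(precision=4,suppress=True)
T,S=comp("b1",(390,160,560,330),(250,240,345,440))
cv2.imwrite("pics/b1.png",cv2.resize(T["color"][130:330,360:600,::-1],None,fx=3,fy=3,interpolation=cv2.INTER_CUBIC))
s=robot.get_state();print(s["eef_pos"],s["tool_rot"],s["wrist_force"],s["torque"],s["t"])
E
```

```text
[ 0.5898 -0.4319  0.1519] [-1.9945 -2.4271 -0.0012] [ 0.492  -0.0647 -1.9726] [-0.2251 -0.1142 -0.0302] 10.7667
```

View pics/b1.png

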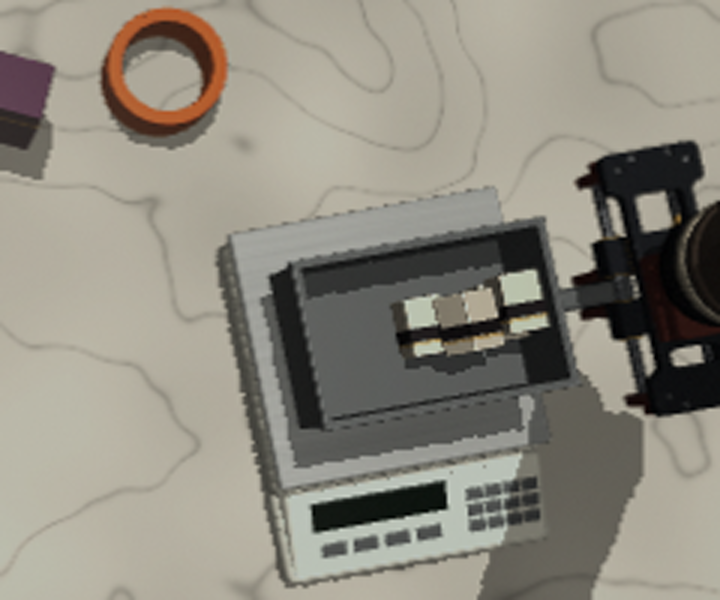

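All four boxes are visible in the bin, above the platform. The pan corners match the earlier fit: the left corner is at (436.7,208.3) and the right at (525,192.3). I'll correct by 7 mm and lower.

{"name": "play_rows", "arguments": {"moves": [{"hand":0,"x":-1,"y":-4,"z":0,"twist":0},{"hand":0,"x":0,"y":-3.5,"z":-5,"twist":0},{"hand":0,"x":0,"y":0,"z":-8,"twist":0},{"hand":0,"x":0,"y":0,"z":-8,"twist":0},{"hand":0,"x":0,"y":0,"z":-8,"twist":0},{"hand":0,"x":0,"y":0,"z":-7,"twist":0},{"hand":0,"x":0,"y":0,"z":-5,"twist":0},{"hand":0,"x":0,"y":0,"z":-4,"twist":0},{"hand":0,"x":0,"y":0,"z":-2,"twist":0},{"hand":0,"x":0,"y":0,"z":0,"twist":0},{"hand":0,"x":0,"y":0,"z":0,"twist":0},{"hand":0,"x":0,"y":0,"z":0,"twist":0}]}}

```text
t: 11.77
eef_pos: [0.5885, -0.4408, 0.1049]
tool_rot: [1.996, 2.425, 0.0]
wrist_force: [-0.1, -0.2, -1.7]
gripper_width: 0.0162
grasp_force: 30.0
```

{"name": "play_rows", "arguments": {"moves": [{"hand":0,"x":0,"y":0,"z":-1.5,"twist":0},{"hand":0,"x":0,"y":0,"z":-1,"twist":0},{"hand":0,"x":0,"y":0,"z":-0.5,"twist":0},{"hand":0,"x":0,"y":0,"z":0,"twist":0},{"hand":0,"x":0,"y":0,"z":0,"twist":0},{"hand":0,"x":0,"y":0,"z":0,"twist":0}]}}

```text
t: 12.27
eef_pos: [0.5884, -0.4412, 0.102]
tool_rot: [1.997, 2.425, 0.0]
wrist_force: [0.0, -2.4, 1.5]
gripper_width: 0.016
grasp_force: 30.0
```

Contact: the weight has moved onto the platform. Open, wait, then retreat upwards.

{"name": "play_rows", "arguments": {"moves": [{"hand":0.3,"x":0,"y":0,"z":0,"twist":0},{"hand":0.5,"x":0,"y":0,"z":0,"twist":0},{"hand":0.8,"x":0,"y":0,"z":0,"twist":0},{"hand":0.8,"x":0,"y":0,"z":0,"twist":0},{"hand":0.8,"x":0,"y":0,"z":0,"twist":0},{"hand":0.8,"x":0,"y":0,"z":0,"twist":0},{"hand":0.8,"x":0,"y":0,"z":0,"twist":0},{"hand":0.8,"x":0,"y":0,"z":0,"twist":0},{"hand":0.8,"x":0,"y":0,"z":0,"twist":0},{"hand":0.8,"x":0,"y":0,"z":0,"twist":0},{"hand":0.8,"x":0,"y":0,"z":0,"twist":0},{"hand":0.8,"x":0,"y":0,"z":0,"twist":0}]}}

```text
t: 13.27
eef_pos: [0.5883, -0.4409, 0.1017]
tool_rot: [1.997, 2.425, 0.0]
wrist_force: [-0.1, -0.2, 1.4]
gripper_width: 0.0698
grasp_force: 0.0
```

{"name": "play_rows", "arguments": {"moves": [{"hand":0.8,"x":0,"y":0,"z":8,"twist":0},{"hand":0.8,"x":0,"y":0,"z":15,"twist":0},{"hand":0.8,"x":0,"y":0,"z":25,"twist":0},{"hand":0.8,"x":0,"y":0,"z":30,"twist":0},{"hand":0.8,"x":0,"y":0,"z":30,"twist":0},{"hand":0.8,"x":-15,"y":-30,"z":10,"twist":0},{"hand":0.8,"x":-20,"y":-30,"z":0,"twist":0},{"hand":0.8,"x":-20,"y":-30,"z":0,"twist":0},{"hand":0.8,"x":-20,"y":-30,"z":0,"twist":0},{"hand":0.8,"x":-20,"y":-20,"z":0,"twist":0},{"hand":0.8,"x":0,"y":0,"z":0,"twist":0},{"hand":0.8,"x":0,"y":0,"z":0,"twist":0}]}}

```text
t: 14.27
eef_pos: [0.4912, -0.5832, 0.2211]
tool_rot: [2.001, 2.42, -0.001]
wrist_force: [-0.1, 0.2, -0.8]
gripper_width: 0.0704
grasp_force: 0.0
```

```bash
python3 - <<'E'
from look import *
T=snapshot("top");S=snapshot("side")
a=cv2.resize(T["color"][130:330,385:560,::-1],None,fx=3,fy=3,interpolation=cv2.INTER_CUBIC)
C=np.zeros((600,800,3),np.uint8);C[:600,:525]=a;C[:206,525:]=cv2.resize(S["color"][:,:,::-1],(275,206));C[210:416,525:]=cv2.resize(T["color"][:,:,::-1],(275,206))
cv2.imwrite("pics/f1.png",C);s=robot.get_state();print(s["eef_pos"],s["t"],s["wrist_force"])
E
```

```text
[ 0.49434137 -0.57999513  0.22091635] 14.3667 [-0.29221513 -0.69460699 -0.18320099]
```

View pics/f1.png

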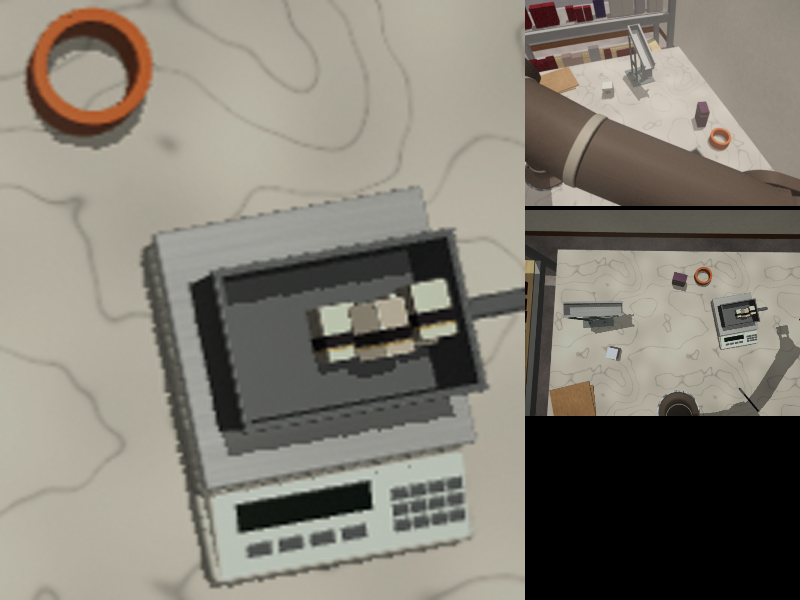

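```bash
python3 - <<'E'
from h import *
np.set_printoptions(precision=4,suppress=True)
T=snapshot("top")
b,r=fit([(T,lambda p:[[.092,-.062,.15],[.092,.062,.15],[-.092,-.062,.15],[-.092,.062,.15]],[(456.7,220.7),(466,274),(535.7,206.7),(547.3,259)])],[.56,-.31,1.76]);print(b,r)
px=[(385+147/3,130+236/3),(385+423/3,130+187/3),(385+474/3,130+440/3),(385+205/3,130+488/3)]
c,r=fit([(T,lambda p:[[.105,.11,.07],[.105,-.11,.07],[-.105,-.11,.07],[-.105,.11,.07]],px)],[.56,-.31,.2]);print("pan",c,r)
E
```

```text
[ 0.562  -0.3094  1.7613] [[-1.2938 -0.6191]
 [ 0.3477  0.3137]
 [ 0.1421 -0.6773]
 [ 0.3258  1.1631]]
pan [ 0.5632 -0.3083  0.197 ] [[ 1.2301 -0.7553]
 [-1.4608 -0.6429]
 [ 0.5946  0.4904]
 [-0.5254  0.9052]]
```

The bin is centred on the pan to within about 2 mm and stands upright. All four boxes are inside, and the other things on the bench haven't moved.

```bash
python3 -c "
from plant import robot
print(robot.finish_job())"
```

```text
the job is handed in; nothing more can be done
None
```

The job is handed in: all four boxes slid into the bin, and the bin stands upright and released on the scale platform, within about 2 mm of centre, with the other things undisturbed after about 14 s of robot time.

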